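# Return the spatula to the tool rack and snap the keeper bar shut

### The job

Put the modelling spatula that lies on the bench back into the empty middle notches of the sloped tool rack, blade up the slope like its neighbours. Then swing the keeper bar across the handles by its red knob until it snaps fully home in its catch, so that the rack can be carried, and leave the other two tools lying in their notches.

Things in the scene. Friction and masses are not known exactly. Their poses are not given: they have to be found in the camera images.
- free_notch (a point): middle of the floor of the empty notch in the lower rail. Axes: x up the slope, y left along the rail, z square out of the face. The rail (x = -8 to 8 mm) has notches at y = -50, 0, 50 mm, 18 mm wide, 12 mm deep. A ledge at x = -43 mm, 14 mm above the notch floor, stops the butts: with its butt there the spatula has spatula_grip at x = 45, z = 5.5 mm; 25 mm farther up it still lies well.
- keeper (a joint): angle of the keeper bar (16 x 8 mm), swinging flat over the rack's face: 0 = shut on its stop, along the lower rail across the handles (underside 15 mm above the notch floors); grows as it swings up the slope, at most 1.85. Friction holds it anywhere. The nose at its end meets the catch at about 0.085, needs about 6 N at the knob to pass; past 0.04 it is drawn in to 0.
- keeper_knob (a point): the red round knob on the free end of the keeper bar, 18 mm thick, standing square out of the face; this point lies on its axis, 41 mm above the notch floors and 18 mm above the bar's upper face; the knob ends 15 mm farther out, its thick part begins 10 mm below this point. 170 mm from the pivot.
- keeper_pivot (a point): point on the pivot axis of the keeper bar, as far out from the rack's face as keeper_knob; the axis is the z axis of free_notch. Shut, the bar runs from here along -y of free_notch; turning it by a positive angle about z opens it.
- rack: the tool rack, fixed to the bench: plywood, 240 mm wide, 250 mm deep, its face sloped 27 degrees with the low edge towards the robot. Origin under its middle, x away from the robot, y to its left, z up. Open keeper, knob and tools included it stands up to 190 mm high.
- blade_notch (a point): middle of the floor of the empty notch in the upper rail, which carries the blades: 110 mm up the slope from free_notch, same axes and floor height; rail 14 mm wide (x), notches 24 mm wide and 12 mm deep. Between the rails the board lies 22 mm below the notch floors.
- catch (a point): middle between the two spring rollers of the catch at the right end of the lower rail; shut, the steel nose under the knob end of the keeper bar is held behind them. Axes as free_notch; the rollers end 5 mm farther out than this point.
- spatula_grip (a point): point on the axis of the spatula's handle, 10 mm from the origin towards the butt and 5.5 mm above the underside, near its centre of mass: a good place to take it.
- panel_stand: iron holding stand with a carved wooden frame, fixed at the right of the work, reaching 320 mm high and over x = 0.30 to 0.60, y = -0.26 to -0.58 in the world: pass above or clear of it.
- spatula: modelling spatula lying on the bench: round wooden handle 11 mm thick, flat steel blade 16 mm wide, 195 mm long in all, about 35 g. Origin in the middle of its length on its underside; +y points to the butt of the handle (98 mm away), -y to the blade tip (98 mm away); the round handle reaches from y = -16 to y = +98 mm.
- chisel: carving chisel, 175 mm long with an 11 mm wooden handle, lying in one of the outer notches of the rack, blade up the slope; axes as the spatula's, origin in the middle of its length on its underside.
- hook: hooked modelling tool, 180 mm long with an 11 mm wooden handle, lying in the other outer notch of the rack, blade up the slope; axes as the spatula's.

How it is judged:
On the way:
1. the spatula lies in the empty middle notches of both rails, blade up the slope, let go, with the keeper bar still open (x of spatula_grip in the frame of free_notch between 0.036 and 0.074 m and y of spatula_grip in the frame of free_notch between -0.009 and 0.009 m and z of spatula_grip in the frame of free_notch between -0.001 and 0.011 m and angle between the y axis of spatula and the x axis of free_notch, either way round below 0.12 rad and angle between spatula's own y axis and vertical above 1.8 rad and contact force between spatula and the fingers below 0.05 N and value of joint keeper above 0.5 rad), for 0.2 s.
At the end, for the whole second after the job is handed in: Spatula at rest in the middle notches, blade up the slope (handle within 9 mm of the notch's middle, 6 mm of its seated height, from the ledge to 25 mm above it); chisel and hook still in the outer notches (9 mm); keeper bar snapped home in its catch: joint under 0.02 rad (x of spatula_grip in the frame of free_notch between 0.036 and 0.074 m and y of spatula_grip in the frame of free_notch between -0.009 and 0.009 m and z of spatula_grip in the frame of free_notch between -0.001 and 0.011 m and angle between the y axis of each of spatula, chisel, hook and the x axis of free_notch, either way round below 0.12 rad and angle between spatula's own y axis and vertical above 1.8 rad and x of chisel in the frame of free_notch between 0.03 and 0.08 m and z of chisel in the frame of free_notch between -0.01 and 0.012 m and (y of chisel in the frame of free_notch between 0.041 and 0.059 m or y of chisel in the frame of free_notch between -0.059 and -0.041 m) and x of hook in the frame of free_notch between 0.03 and 0.08 m and z of hook in the frame of free_notch between -0.01 and 0.012 m and (y of hook in the frame of free_notch between 0.041 and 0.059 m or y of hook in the frame of free_notch between -0.059 and -0.041 m) and value of joint keeper below 0.02 rad and linear speed of spatula below 0.02 m/s); the robot touches nothing.
It also fails if it takes over 51 s, if anything falls off the work surface, if the arm or the gripper's body presses on something with over 40 N, if the wrist force passes 120 N, or if a joint passes its speed limit or range.

### The arm

A 6-joint arm with a two-finger parallel gripper is mounted at the origin on a cart in front of the work surface, level with it; the furniture and walls round the work are solid. World frame = base frame: x ahead of the robot, y to its left, z up, the work surface at z = 0. Lengths are in m, angles in rad, forces in N, time in s.
With the tool pointing down it reaches from about 0.375 to 0.975 m from the base axis. Payload 3.8 kg.
Tool frame: the origin (TCP) lies on the mounting face of the last link; the fingertips stand 173 mm ahead of it and the grasp point (between the pads) lies 155 mm ahead of it (bot.hold_point_z is the distance from the TCP to the grasp point, in m); z points along the fingers, y is the line along which they close (so a half turn about z gives the same grasp; the last joint's range is limited). The gripper opens to 85 mm and grips with 20 to 120 N. Pads are 22 mm wide; open, the fingers measure 114 mm over their backs; the gripper's body (76 mm by 85 mm) begins 54 mm behind the grasp point. The pads swing forward as they close: fully open they stand 13 mm farther back than shut.
Start: joints at [1.171, 0.264, 1.604, -0, 1.274, -0.037], TCP at [0.24, 0.631, 0.405] pointing down, gripper open.
Joint ranges: [-2.63, 2.63], [-0.94, 2.18], [0.31, 2.57], [-1.31, 4.45], [0, 2.66], [-2.55, 2.55]. Speed limits (rad/s): [2.57, 2.57, 3.14, 3.14, 3.14, 3.14].

### API

Orientations are given as a rotation vector (axis times angle).
In Python, from workcell import bot, optics gives the robot as it stands.
- The arm moves only by the shell command python3 -m jog 'ROWS' [OPENING] [FORCE]. ROWS is JSON, a list of rows, each an object of numbers: "dx", "dy", "dz": the shift along the tool's x, y, z in mm; "ax", "ay", "az": the turn, a rotation vector about the tool's x, y, z in degrees. A call has 1 to 20 rows; each row shifts and turns the commanded pose from where the row before left it, along the tool's axes as they then stand; what a row does not reach is not made up. A row lasts 1/12 s, in which the tool goes at most 41.7 mm and 7.16 degrees, less where a joint would pass 70% of its speed; a pose out of reach is approached as far as the arm can. A call with a gripper value outside its range is refused whole. OPENING is the opening, from 0 (shut) to 1 (fully open), set as the call begins (- or left out, the last holds). The fingers move at their own pace and stop on an object; FORCE is the grip in N (left out, the last holds). Time passes only in rows, so rows that do not move let the fingers close. It gives the time, the measured TCP pose, the force, the opening and the grip force at its end, in the units of the state.
- bot.read_state(): the state, without advancing time (a new reading comes with each control period).
- optics.read_camera(name): name is "scene" or "top" or "wrist"; returns a dict with "img" (384x512x3 uint8, red, green, blue), "vertical_fov" (degrees; the focal length in pixels is half the picture's height over the tangent of half this angle, whatever the lens; pixels are square), "cx", "cy" (the principal point, pixels), "k1" (the pictures are not rectified: a ray, as slopes to the right and down, at radius r is drawn at 1 + k1 r^2 times it, then the intrinsics apply), "R" (3x3) and "t" (3): a world point X has camera coordinates R X + t; the wrist camera has in their place "tool_from_camera" (4x4, takes a point from camera to tool coordinates, whose origin is the TCP and whose axes are the flange's). Camera axes: x right, y down, z forward; pixel columns grow to the right and rows downward; lengths in m; the calibration is good to about 2 mm. A picture is of the moment at which its call begins: read the wrist's pose just before it. There is no depth.
- bot.finish_job(): hands the job in; it is judged then, once.
The state is a dict: "time": time; "q": joint angles; "joint_vel": joint speeds; "joint_torque": joint torques, N m; "tool_pos": TCP position; "tcp_rot": TCP orientation; "wrist_force": force on the tool from outside, world axes, zero at the start; "torque": the same for the moment, N m; "width": opening from 0.0 (shut) to 1.0 (fully open); "grip_force": force on a finger pad.
Only numpy, scipy, OpenCV 4.12 (cv2) and the standard library are available. Lean on these libraries where they do the work, as an engineer would, in place of code of your own. Each camera call takes 0.05 s, during which the arm holds its last target. There are 200 camera calls.

## Working session

There is one attempt and no reset: what is moved stays moved. The work goes in short steps, Python scripts to look and compute and a shell command to move; the robot and the scene stay as the last step left them, time stands still between calls to the robot, and variables do not carry over. Pictures are saved under pics/ and viewed, at most 10 in all, crops included, and the job is handed in when it is done.

```bash
mkdir -p pics; cat > h.py <<'E'
import numpy as np, cv2, pickle
from scipy.spatial.transform import Rotation as Ro
from workcell import bot, optics
def grab(n):
    s=bot.read_state(); c=optics.read_camera(n)
    f=192/np.tan(np.radians(c['vertical_fov'])/2); c['f']=f
    if n=='wrist':
        T=np.eye(4);T[:3,:3]=Ro.from_rotvec(s['tcp_rot']).as_matrix();T[:3,3]=s['tool_pos']
        M=np.linalg.inv(T@np.array(c['tool_from_camera'])); c['R']=M[:3,:3];c['t']=M[:3,3]
    c['R']=np.array(c['R']);c['t']=np.array(c['t']); return c
def ray(c,u,v):
    xd=np.array([(u-c['cx'])/c['f'],(v-c['cy'])/c['f']]); x=xd.copy()
    for _ in range(30): x=xd/(1+c['k1']*(x@x))
    d=c['R'].T@np.array([x[0],x[1],1]); return -c['R'].T@c['t'], d/np.linalg.norm(d)
def onz(c,u,v,z):
    o,d=ray(c,u,v); return o+d*(z-o[2])/d[2]
def onpl(c,u,v,p,n):
    o,d=ray(c,u,v); return o+d*((p-o)@n)/(d@n)
def tri(l):
    A=np.zeros((3,3));b=np.zeros(3);R=[ray(*a) for a in l]
    for o,d in R: P=np.eye(3)-np.outer(d,d);A+=P;b+=P@o
    x=np.linalg.solve(A,b); return x,[round(1000*np.linalg.norm((np.eye(3)-np.outer(d,d))@(x-o)),1) for o,d in R]
def proj(c,X):
    x=c['R']@X+c['t'];x=x[:2]/x[2];x=x*(1+c['k1']*(x@x));return x*c['f']+[c['cx'],c['cy']]
def save(n,c): pickle.dump(c,open(n+'.pkl','wb')); cv2.imwrite('pics/'+n+'.png',c['img'][:,:,::-1])
def load(n): return pickle.load(open(n+'.pkl','rb'))
E
python3 - <<'E'
from h import *
ims=[]
for n in('scene','top','wrist'):
    c=grab(n);save(n+'0',c); print(n,c['f'],c['k1'],-c['R'].T@c['t'])
print(bot.read_state()['tcp_rot'])
E
```

```text
scene 379.2627100330072 -0.1099593394324287 [0.10778542 0.59906978 0.5568871 ]
top 460.8809769267958 -0.04725803863033204 [ 0.25841936 -0.0877366   1.52617567]
wrist 311.76953947157347 -0.07855095583051981 [0.16852212 0.65730316 0.37230757]
[-5.66724103e-01 -3.08965858e+00  2.76157478e-03]
```

View pics/scene0.png

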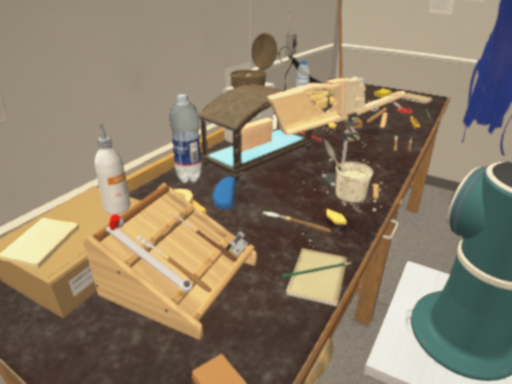

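View pics/top0.png

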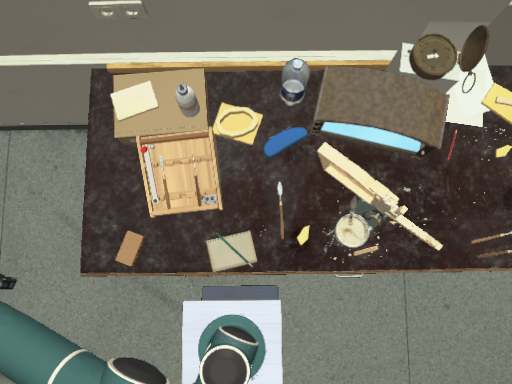

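The scene view shows the rack (keeper open, knob at (115,221), pivot about (186,284), catch about (238,243)) and the spatula from (265,213) to (330,230). In the top view the knob is at (144,149), the catch at (210,199), and the spatula runs from (280,183) to (282,238).

```bash
python3 - <<'E'
from h import *
c=load('scene0');i=c['img'][180:330,75:275,::-1];cv2.imwrite('pics/s_crop.png',cv2.resize(i,None,fx=4,fy=4,interpolation=cv2.INTER_CUBIC))
c=load('top0');i=c['img'][122:247,125:315,::-1];cv2.imwrite('pics/t_crop.png',cv2.resize(i,None,fx=4,fy=4,interpolation=cv2.INTER_CUBIC))
T=load('top0');S=load('scene0')
# spatula rough on bench
for u,v in((280,183),(282,238)):print('top',onz(T,u,v,.0055))
for u,v in((265,213),(330,230)):print('scene',onz(S,u,v,.0055))
print('knob',tri([(T,144,149),(S,115,221)]))
print('catch',tri([(T,210,199),(S,238,243)]))
E
```

```text
top [ 0.53258102 -0.16431188  0.0055    ]
top [ 0.34879812 -0.16735131  0.0055    ]
scene [ 0.52542135 -0.15442238  0.0055    ]
scene [ 0.34576128 -0.17153002  0.0055    ]
knob (array([0.60864906, 0.25114409, 0.18102275]), [np.float64(1.4), np.float64(1.4)])
catch (array([0.47049037, 0.06296594, 0.06719493]), [np.float64(1.7), np.float64(1.7)])
```

View pics/s_crop.png

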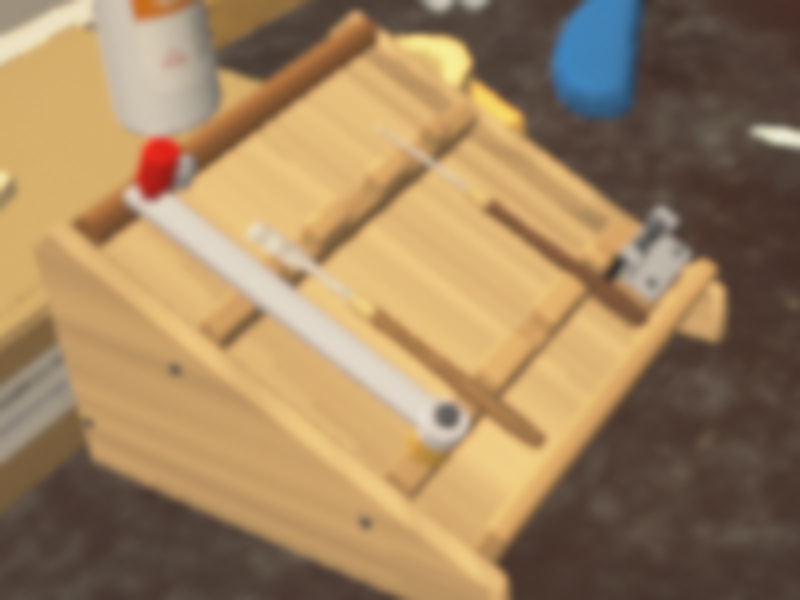

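View pics/t_crop.png

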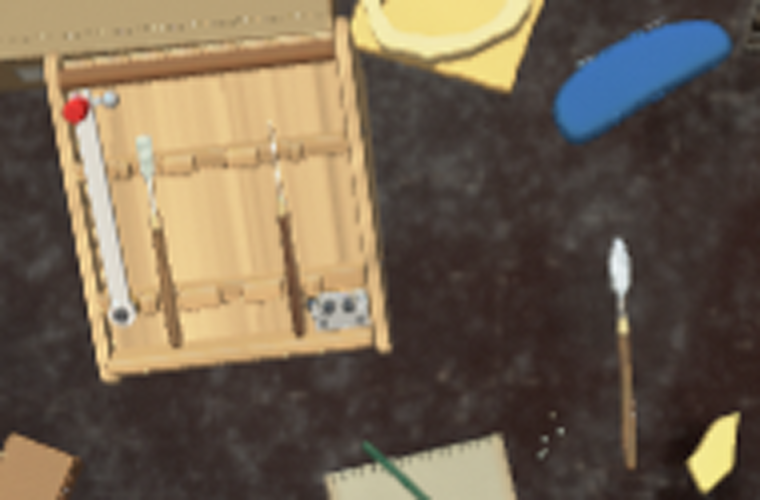

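```bash
cat >> h.py <<'E'
def pose(s=None):
    s=s or bot.read_state(); return np.array(s['tool_pos']),Ro.from_rotvec(s['tcp_rot'])
def rot(z,y):  # tool z and approx y -> Rotation
    z=np.array(z,float);z/=np.linalg.norm(z);y=np.array(y,float);y-=z*(y@z);y/=np.linalg.norm(y)
    return Ro.from_matrix(np.c_[np.cross(y,z),y,z])
def rows(p1,R1,p0=None,R0=None,n=None,dec=0):
    if p0 is None:p0,R0=pose()
    rv=(R0.inv()*R1).as_rotvec();L=np.linalg.norm(p1-p0)*1000;a=np.degrees(np.linalg.norm(rv))
    n=n or int(np.ceil(max(L/38,a/6.8,1)))
    P,R=p0.copy(),R0;out=[]
    for i in range(n):
        tgt=p0+(p1-p0)*(i+1)/n; d=np.round(R.inv().apply(tgt-P)*1000,dec+0)
        dr=np.round(np.degrees((R.inv()*(R0*Ro.from_rotvec(rv*(i+1)/n))).as_rotvec()),1)
        out.append({k:float(v) for k,v in zip(('dx','dy','dz','ax','ay','az'),[*d,*dr]) if v})
        P=P+R.apply(d/1000);R=R*Ro.from_rotvec(np.radians(dr))
    print('L',round(L),'a',round(a,1),'n',n);
    import json;print(json.dumps(out).replace('.0,',',').replace('.0}','}'))
    return P,R
E
python3 - <<'E'
from h import *
w=load('wrist0');print(np.round(w['tool_from_camera'],3))
p,R=pose()
print(R.as_matrix().round(3))
M=np.array(w['tool_from_camera'])
# candidate: look pose, tool tilted 15deg fwd, y along rack y
a=np.radians(20)
Rn=rot([np.sin(a),0,-np.cos(a)],[-.1,1,0])
for tx,ty in((.42,.20),(.42,.12)):
    pn=np.array([tx,ty,.44])
    T=np.eye(4);T[:3,:3]=Rn.as_matrix();T[:3,3]=pn
    V=np.linalg.inv(T@M);c=dict(w,R=V[:3,:3],t=V[:3,3])
    for X in([.609,.251,.18],[.47,.063,.067],[.43,.25,.05],[.6,.05,.15]):print(proj(c,np.array(X)).round())
rows(np.array([.42,.2,.44]),Rn)
E
```

```text
[[ 0.001 -0.954 -0.3    0.076]
 [ 1.     0.001 -0.    -0.   ]
 [ 0.    -0.3    0.954  0.031]
 [ 0.     0.     0.     1.   ]]
[[-0.935  0.355 -0.001]
 [ 0.355  0.935 -0.002]
 [ 0.    -0.002 -1.   ]]
[298. 270.]
[132.  81.]
[317.  54.]
[111. 226.]
[374. 276.]
[209.  87.]
[393.  63.]
[185. 233.]
L 469 a 32.8 n 13
[{"dx": -25, "dy": -26, "dz": -3, "ax": -0.2, "ay": -1.5, "az": -2}, {"dx": -24, "dy": -27, "dz": -2, "ax": -0.2, "ay": -1.6, "az": -2}, {"dx": -23, "dy": -28, "dz": -2, "ax": -0.2, "ay": -1.5, "az": -2}, {"dx": -22, "dy": -28, "dz": -1, "ax": -0.3, "ay": -1.6, "az": -2}, {"dx": -21, "dy": -29, "dz": -1, "ax": -0.2, "ay": -1.5, "az": -1.9}, {"dx": -20, "dy": -30, "ax": -0.2, "ay": -1.5, "az": -2}, {"dx": -19, "dy": -31, "ax": -0.2, "ay": -1.6, "az": -2}, {"dx": -18, "dy": -31, "dz": 1, "ax": -0.2, "ay": -1.5, "az": -2}, {"dx": -17, "dy": -32, "dz": 1, "ax": -0.2, "ay": -1.6, "az": -2}, {"dx": -15, "dy": -32, "dz": 1, "ax": -0.3, "ay": -1.5, "az": -2}, {"dx": -15, "dy": -33, "dz": 1, "ax": -0.2, "ay": -1.5, "az": -2}, {"dx": -13, "dy": -34, "dz": 2, "ax": -0.2, "ay": -1.6, "az": -2}, {"dx": -12, "dy": -34, "dz": 2, "ax": -0.2, "ay": -1.5, "az": -2}]
```

```bash
python3 -m jog '[{"dx":-25,"dy":-26,"dz":-3,"ay":-1.5,"az":-2},{"dx":-24,"dy":-27,"dz":-2,"ay":-1.6,"az":-2},{"dx":-23,"dy":-28,"dz":-2,"ay":-1.5,"az":-2},{"dx":-22,"dy":-28,"dz":-1,"ay":-1.6,"az":-2},{"dx":-21,"dy":-29,"dz":-1,"ay":-1.5,"az":-2},{"dx":-20,"dy":-30,"ay":-1.5,"az":-2},{"dx":-19,"dy":-31,"ay":-1.5,"az":-2},{"dx":-18,"dy":-31,"dz":1,"ay":-1.5,"az":-2},{"dx":-17,"dy":-32,"dz":1,"ay":-1.5,"az":-2},{"dx":-15,"dy":-32,"dz":1,"ay":-1.5,"az":-2},{"dx":-15,"dy":-33,"dz":1,"ay":-1.5,"az":-2},{"dx":-13,"dy":-34,"dz":2,"ay":-1.5,"az":-2},{"dx":-12,"dy":-34,"dz":2,"ay":-1.5,"az":-2},{},{},{}]' 0.4
python3 -c "
from h import *
c=grab('wrist');save('w1',c)"
python3 -m jog '[{"dy":-20},{"dy":-35},{"dy":-30},{"dy":-15},{},{},{}]'
python3 - <<'E'
from h import *
c=grab('wrist');save('w2',c)
ims=[cv2.resize(load(n)['img'][20:320,60:450,::-1],None,fx=2,fy=2,interpolation=cv2.INTER_CUBIC) for n in('w1','w2')]
cv2.imwrite('pics/w1c.png',ims[0]);cv2.imwrite('pics/w2c.png',ims[1])
E
```

```text
invalid input
invalid input
```

View pics/w1c.png

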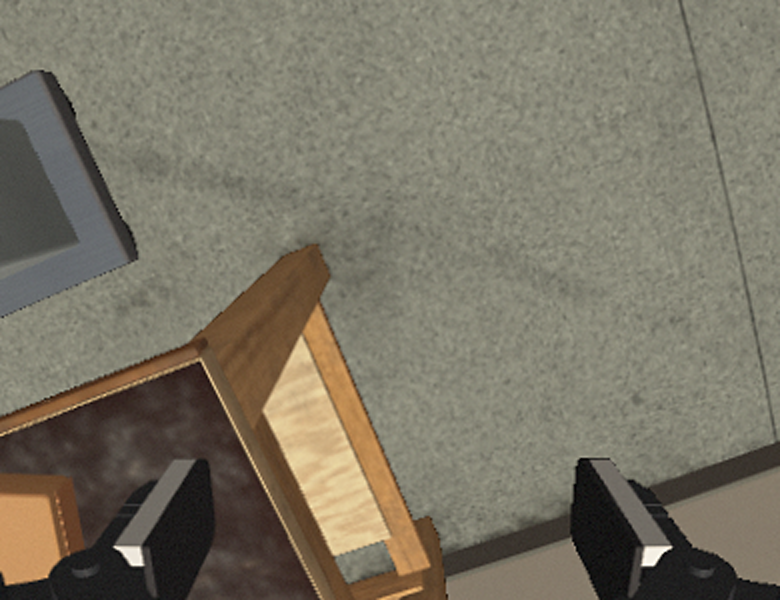

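View pics/w2c.png

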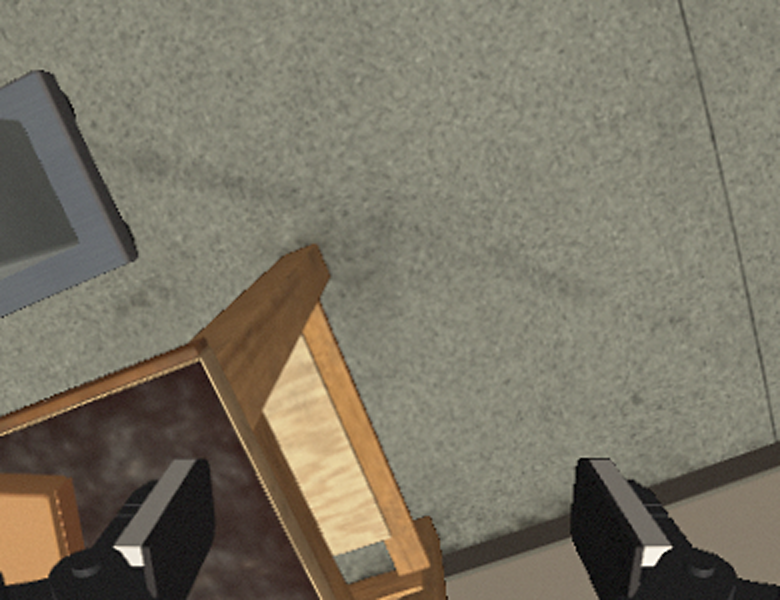

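Neither move was accepted (probably the empty rows), so these pictures still show the start view: the floor and the bench corner. I'll use zero-valued rows for holding.

```bash
python3 -m jog '[{"dx":-25,"dy":-26,"dz":-3,"ay":-1.5,"az":-2},{"dx":-24,"dy":-27,"dz":-2,"ay":-1.6,"az":-2},{"dx":-23,"dy":-28,"dz":-2,"ay":-1.5,"az":-2},{"dx":-22,"dy":-28,"dz":-1,"ay":-1.6,"az":-2},{"dx":-21,"dy":-29,"dz":-1,"ay":-1.5,"az":-2},{"dx":-20,"dy":-30,"ay":-1.5,"az":-2},{"dx":-19,"dy":-31,"ay":-1.5,"az":-2},{"dx":-18,"dy":-31,"dz":1,"ay":-1.5,"az":-2},{"dx":-17,"dy":-32,"dz":1,"ay":-1.5,"az":-2},{"dx":-15,"dy":-32,"dz":1,"ay":-1.5,"az":-2},{"dx":-15,"dy":-33,"dz":1,"ay":-1.5,"az":-2},{"dx":-13,"dy":-34,"dz":2,"ay":-1.5,"az":-2},{"dx":-12,"dy":-34,"dz":2,"ay":-1.5,"az":-2},{"dx":0},{"dx":0},{"dx":0}]' 0.4 && python3 -c "
from h import *
c=grab('wrist');save('w1',c)" && python3 -m jog '[{"dy":-20},{"dy":-35},{"dy":-30},{"dy":-15},{"dx":0},{"dx":0},{"dx":0}]' && python3 - <<'E'
from h import *
c=grab('wrist');save('w2',c)
for n in('w1','w2'):
    c=load(n);h=cv2.cvtColor(c['img'],cv2.COLOR_RGB2HSV)
    m=(((h[...,0]<6)|(h[...,0]>174))&(h[...,1]>180)&(h[...,2]>90)).astype('uint8')
    N,l,s,ce=cv2.connectedComponentsWithStats(m);k=[(s[i],ce[i].round(1)) for i in range(1,N) if s[i,4]>15];print(n,k)
    print(proj(c,np.array([.609,.251,.18])))
E
```

```text
invalid input
```

```bash
python3 -m jog '[{"dx":-25,"dy":-26,"dz":-3,"ax":0,"ay":-1.5,"az":-2}]'; python3 -m jog '[{"dx":-24,"dy":-27}]' 0.4;
```

```text
time: 0.33
tool_pos: [0.2522, 0.6008, 0.4061]
tcp_rot: [0.504, 3.077, -0.005]
wrist_force: [0.7, -0.0, 0.5]
width: 0.999
grip_force: 0.0invalid input
```

```bash
python3 -m jog '[{"dx":-24,"dy":-27,"dz":-2,"ax":0,"ay":-1.6,"az":-2},{"dx":-23,"dy":-28,"dz":-2,"ax":0,"ay":-1.5,"az":-2},{"dx":-22,"dy":-28,"dz":-1,"ax":0,"ay":-1.6,"az":-2},{"dx":-21,"dy":-29,"dz":-1,"ax":0,"ay":-1.5,"az":-2},{"dx":-20,"dy":-30,"dz":0,"ax":0,"ay":-1.5,"az":-2},{"dx":-19,"dy":-31,"dz":0,"ax":0,"ay":-1.5,"az":-2},{"dx":-18,"dy":-31,"dz":1,"ax":0,"ay":-1.5,"az":-2},{"dx":-17,"dy":-32,"dz":1,"ax":0,"ay":-1.5,"az":-2},{"dx":-15,"dy":-32,"dz":1,"ax":0,"ay":-1.5,"az":-2},{"dx":-15,"dy":-33,"dz":1,"ax":0,"ay":-1.5,"az":-2},{"dx":-13,"dy":-34,"dz":2,"ax":0,"ay":-1.5,"az":-2},{"dx":-12,"dy":-34,"dz":2,"ax":0,"ay":-1.5,"az":-2},{"dx":0,"dy":0,"dz":0,"ax":0,"ay":0,"az":0},{"dx":0,"dy":0,"dz":0,"ax":0,"ay":0,"az":0}]' 0.4 && python3 -c "
from h import *
c=grab('wrist');save('w1',c)" && python3 -m jog '[{"dx":0,"dy":-20,"dz":0,"ax":0,"ay":0,"az":0},{"dx":0,"dy":-35,"dz":0,"ax":0,"ay":0,"az":0},{"dx":0,"dy":-30,"dz":0,"ax":0,"ay":0,"az":0},{"dx":0,"dy":-15,"dz":0,"ax":0,"ay":0,"az":0},{"dx":0,"dy":0,"dz":0,"ax":0,"ay":0,"az":0},{"dx":0,"dy":0,"dz":0,"ax":0,"ay":0,"az":0}]' && python3 - <<'E'
from h import *
c=grab('wrist');save('w2',c)
for n in('w1','w2'):
    c=load(n);h=cv2.cvtColor(c['img'],cv2.COLOR_RGB2HSV)
    m=(((h[...,0]<6)|(h[...,0]>174))&(h[...,1]>180)&(h[...,2]>90)).astype('uint8')
    N,l,s,ce=cv2.connectedComponentsWithStats(m);k=[(s[i],ce[i].round(1)) for i in range(1,N) if s[i,4]>15];print(n,k)
    print(proj(c,np.array([.609,.251,.18])))
E
```

```text
time: 1.5
tool_pos: [0.4199, 0.1988, 0.4492]
tcp_rot: [-0.127, 2.802, -0.088]
wrist_force: [0.0, 0.9, -0.1]
width: 0.4
grip_force: 0.0
time: 2.05
tool_pos: [0.4278, 0.1019, 0.4562]
tcp_rot: [-0.133, 2.803, -0.086]
wrist_force: [0.2, 0.4, -0.0]
width: 0.399
grip_force: 0.0
w1 [(array([ 40, 262,  15,  11,  32], dtype=int32), array([ 47.7, 266.5]))]
[311.82928445 269.96106809]
w2 [(array([394, 261,  23,  23, 350], dtype=int32), array([405.2, 271.9])), (array([ 91, 263,  14,  10,  29], dtype=int32), array([ 97.4, 267.4]))]
[402.65001323 269.6499917 ]
```

```bash
python3 - <<'E'
from h import *
i=load('w2')['img'][20:320,60:460,::-1];cv2.imwrite('pics/w2d.png',cv2.resize(i,None,fx=2,fy=2,interpolation=cv2.INTER_CUBIC))
E
```

```text
(no output)
```

View pics/w2d.png

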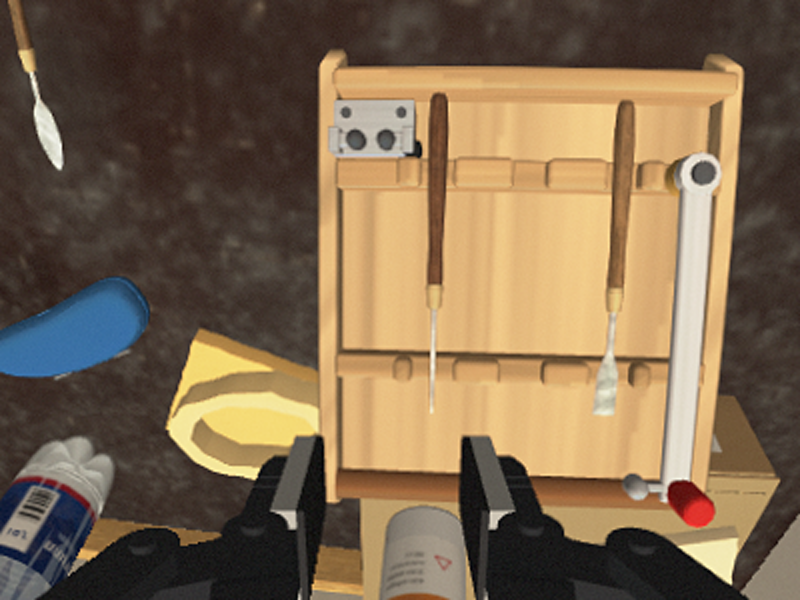

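```bash
python3 - <<'E'
from h import *
a=load('w2');b=load('w1')
ga,gb=[cv2.cvtColor(x['img'],cv2.COLOR_RGB2GRAY) for x in(a,b)]
P=dict(pivot=(702,173),cs1=(346,112),cs2=(401,112),r1=(356,139),r2=(386,139),hbutt=(438,97),cbutt=(626,103),hfer=(434,288),cfer=(614,298),
 lL=(512,172),lR=(548,172),uL=(497,372),uR=(545,372),l0=(456,172),l9=(607,174),u0=(455,370),u9=(588,374),lowL=(335,68),lowR=(735,72))
for k,(u,v) in P.items():
    u=u/2+60;v=v/2+20;w=10
    t=ga[int(v)-w:int(v)+w+1,int(u)-w:int(u)+w+1]
    z=.07+ .0  # guess only sets the window
    g=proj(b,onz(a,u,v,.09)); x0,y0=(int(max(g[0]-45,0)),int(max(g[1]-16,0)))
    s=gb[y0:y0+33,x0:x0+91]
    r=cv2.matchTemplate(s,t,cv2.TM_CCOEFF_NORMED);_,m,_,(x,y)=cv2.minMaxLoc(r)
    # subpixel
    def sub(q,i): 
        if 0<i<len(q)-1: d=q[i-1]-2*q[i]+q[i+1]; return .5*(q[i-1]-q[i+1])/d
        return 0
    x2=x+sub(r[y],x);y2=y+sub(r[:,x],y)
    ub,vb=x0+x2+w+u-int(u),y0+y2+w+v-int(v)
    X,e=tri([(a,u,v),(b,ub,vb)])
    print(k,round(m,2),(round(ub,1),round(vb,1)),X.round(4),e[0])
E
```

```text
pivot 0.88 (np.float32(316.6), np.float32(103.8)) [0.4667 0.2355 0.0895] 0.1
cs1 0.48 (np.float32(156.7), np.float32(76.7)) [0.4821 0.0424 0.0047] 0.0
cs2 0.54 (np.float32(170.3), np.float32(76.9)) [0.4626 0.0791 0.0622] 0.2
r1 0.82 (np.float32(147.0), np.float32(90.4)) [0.4747 0.0573 0.0768] 0.0
r2 0.77 (np.float32(161.2), np.float32(90.1)) [0.473  0.0731 0.077 ] 0.0
hbutt 0.86 (np.float32(189.3), np.float32(68.3)) [0.4547 0.098  0.0526] 0.2
cbutt 0.92 (np.float32(282.5), np.float32(69.4)) [0.4461 0.1984 0.0532] 0.1
hfer 0.97 (np.float32(191.0), np.float32(163.9)) [0.5467 0.1079 0.0997] 0.1
cfer 0.94 (np.float32(280.0), np.float32(168.1)) [0.5388 0.2077 0.1013] 0.0
lL 0.76 (np.float32(226.0), np.float32(105.3)) [0.4846 0.1422 0.0732] 0.0
lR 0.8 (np.float32(243.6), np.float32(104.8)) [0.482  0.1613 0.0733] 0.1
uL 0.95 (np.float32(223.2), np.float32(205.3)) [0.5831 0.1489 0.1224] 0.1
uR 0.94 (np.float32(247.1), np.float32(205.3)) [0.5803 0.1759 0.1211] 0.1
l0 0.93 (np.float32(199.6), np.float32(105.8)) [0.4894 0.1124 0.0697] 0.0
l9 0.92 (np.float32(274.0), np.float32(105.7)) [0.4804 0.1937 0.0705] 0.1
u0 0.94 (np.float32(203.5), np.float32(204.5)) [0.5875 0.1255 0.1194] 0.0
u9 0.97 (np.float32(268.8), np.float32(206.2)) [0.5786 0.2004 0.1207] 0.1
lowL 0.9 (np.float32(143.6), np.float32(55.7)) [0.4509 0.038  0.0288] 0.2
lowR 0.95 (np.float32(341.9), np.float32(51.7)) [0.4264 0.2612 0.0294] 0.2
```

```bash
cat >> h.py <<'E'
psi=.107;th=np.radians(27)
ex=np.array([np.cos(th)*np.cos(psi),np.cos(th)*np.sin(psi),np.sin(th)]);ey=np.array([-np.sin(psi),np.cos(psi),0]);en=np.cross(ex,ey)
F=np.c_[ex,ey,en]
E
python3 - <<'E'
from h import *
o=np.array([.4833,.1518,.0733])-.012*en
D=dict(pivot=[0.4667,0.2355,0.0895],r1=[0.4747,0.0573,0.0768],r2=[0.473,0.0731,0.077],hb=[0.4547,0.098,0.0526],cb=[0.4461,0.1984,0.0532],hf=[0.5467,0.1079,0.0997],cf=[0.5388,0.2077,0.1013],
lL=[0.4846,0.1422,0.0732],lR=[0.482,0.1613,0.0733],uL=[0.5831,0.1489,0.1224],uR=[0.5803,0.1759,0.1211],l0=[0.4894,0.1124,0.0697],l9=[0.4804,0.1937,0.0705],u0=[0.5875,0.1255,0.1194],u9=[0.5786,0.2004,0.1207])
for k,v in D.items():print(k,(F.T@(np.array(v)-o)*1000).round(1))
a=load('w2');S=load('scene0');T=load('top0')
for z in(.031,.056):print('w2 knob top',z,[(F.T@(onpl(a,u,v,o+z*en,en)-o)*1000).round(1) for u,v in((409,275.5),(405.2,271.9))])
print('TS',(F.T@(np.array([0.6086,0.2511,0.181])-o)*1000).round(1))
i=S['img'];h=cv2.cvtColor(i,cv2.COLOR_RGB2HSV)
for c in(S,T,a):
    h=cv2.cvtColor(c['img'],cv2.COLOR_RGB2HSV);m=(((h[...,0]<6)|(h[...,0]>174))&(h[...,1]>150)&(h[...,2]>80)).astype('uint8')
    N,l,s,ce=cv2.connectedComponentsWithStats(m);j=1+np.argmax(s[1:,4]);print(ce[j].round(1),s[j])
    c['k']=ce[j]
X,e=tri([(c,*c['k']) for c in(S,T,a)]);print(X,e,(F.T@(X-o)*1000).round(1))
# next viewpoint over spatula
R0=pose()[1]
Rn=rot([0,0,-1],[.02,1,0])
p=np.array([.36,-.165,.33]);rows(p,Rn)
M=np.array(a['tool_from_camera']);TT=np.eye(4);TT[:3,:3]=Rn.as_matrix();TT[:3,3]=p;V=np.linalg.inv(TT@M);c=dict(a,R=V[:3,:3],t=V[:3,3])
for x in(.53,.35):print(proj(c,np.array([x,-.166,.0055])))
E
```

```text
pivot [ 0.6 85.  29.9]
r1 [-15.  -93.   23.6]
r2 [-14.9 -77.1  23.8]
hb [-39.9 -50.4   9.1]
cb [-37.6  50.3   8.6]
hf [ 64.  -50.4   9. ]
cf [67.2 49.7  9.2]
lL [ 0.2 -9.7 11.8]
lR [-0.2  9.6 12.1]
uL [110.4 -13.5  10.8]
uR [109.9  13.6   9.6]
l0 [  0.  -39.8   7.9]
l9 [ 0.1 42.   8.8]
u0 [110.7 -37.3   7.3]
u9 [110.6  38.1   8.9]
w2 knob top 0.031 [array([181.9,  99.1,  31. ]), array([177.8,  94.4,  31. ])]
w2 knob top 0.056 [array([171.1,  88. ,  56. ]), array([167.3,  83.7,  56. ])]
TS [169.3  85.4  46.6]
[113.9 221.2] [109 215  11  14 104]
[451.5 145.7] [448 133   8  26  43]
[404.9 271.6] [394 261  23  23 370]
[ 0.47623606 -0.0342845   0.40946753] [np.float64(382.5), np.float64(498.7), np.float64(167.1)] [ 128.7 -184.3  323.7]
L 303 a 20.6 n 8
[{"dx": 17, "dy": -31, "dz": 14, "ax": -0.4, "ay": 2.4, "az": 0.8}, {"dx": 15, "dy": -32, "dz": 13, "ax": -0.4, "ay": 2.4, "az": 0.8}, {"dx": 15, "dy": -32, "dz": 15, "ax": -0.4, "ay": 2.4, "az": 0.9}, {"dx": 13, "dy": -32, "dz": 15, "ax": -0.5, "ay": 2.4, "az": 0.8}, {"dx": 12, "dy": -33, "dz": 15, "ax": -0.4, "ay": 2.4, "az": 0.8}, {"dx": 11, "dy": -32, "dz": 15, "ax": -0.4, "ay": 2.4, "az": 0.8}, {"dx": 11, "dy": -34, "dz": 15, "ax": -0.4, "ay": 2.4, "az": 0.9}, {"dx": 8, "dy": -33, "dz": 16, "ax": -0.4, "ay": 2.4, "az": 0.8}]
[258.33155096 321.91005869]
[255.22494892 168.27763712]
```

```bash
python3 -m jog '[{"dx":17,"dy":-31,"dz":14,"ax":-0.4,"ay":2.4,"az":0.8},{"dx":15,"dy":-32,"dz":13,"ax":-0.4,"ay":2.4,"az":0.8},{"dx":15,"dy":-32,"dz":15,"ax":-0.4,"ay":2.4,"az":0.9},{"dx":13,"dy":-32,"dz":15,"ax":-0.5,"ay":2.4,"az":0.8},{"dx":12,"dy":-33,"dz":15,"ax":-0.4,"ay":2.4,"az":0.8},{"dx":11,"dy":-32,"dz":15,"ax":-0.4,"ay":2.4,"az":0.8},{"dx":11,"dy":-17,"dz":15,"ax":-0.4,"ay":2.4,"az":0.9},{"dx":8,"dy":0,"dz":16,"ax":-0.4,"ay":2.4,"az":0.8},{"dx":0,"dy":0,"dz":0,"ax":0,"ay":0,"az":0},{"dx":0,"dy":0,"dz":0,"ax":0,"ay":0,"az":0}]' && python3 -c "
from h import *
c=grab('wrist');save('w3',c)" && python3 -m jog '[{"dx":0,"dy":-25,"dz":0,"ax":0,"ay":0,"az":0},{"dx":0,"dy":-30,"dz":0,"ax":0,"ay":0,"az":0},{"dx":0,"dy":-20,"dz":0,"ax":0,"ay":0,"az":0},{"dx":0,"dy":0,"dz":0,"ax":0,"ay":0,"az":0},{"dx":0,"dy":0,"dz":0,"ax":0,"ay":0,"az":0}]' && python3 - <<'E'
from h import *
c=grab('wrist');save('w4',c)
for n in('w3','w4'):
    c=load(n);h=cv2.cvtColor(c['img'],cv2.COLOR_RGB2HSV)
    q=proj(c,np.array([.39,-.167,.0055]));print(n,q.round(1))
    m=((h[...,0]>4)&(h[...,0]<22)&(h[...,1]>80)&(h[...,2]>55)).astype('uint8')
    m[:, :int(max(q[0]-60,0))]=0;m[:,int(q[0]+60):]=0
    N,l,s,ce=cv2.connectedComponentsWithStats(m)
    for j in range(1,N):
        if s[j,4]>60:
            pts=np.argwhere(l==j)[:,::-1];print(s[j],cv2.minAreaRect(pts.astype(np.float32)))
i=load('w4')['img'][80:380,56:456,::-1];cv2.imwrite('pics/w4.png',cv2.resize(i,None,fx=2,fy=2,interpolation=cv2.INTER_CUBIC))
E
```

```text
time: 2.93
tool_pos: [0.3605, -0.1149, 0.3287]
tcp_rot: [-0.031, -3.14, -0.001]
wrist_force: [0.4, -0.2, 0.4]
width: 0.398
grip_force: 0.0
time: 3.4
tool_pos: [0.3601, -0.191, 0.3314]
tcp_rot: [0.032, 3.138, -0.003]
wrist_force: [0.5, 0.5, 0.1]
width: 0.402
grip_force: 0.0
w3 [204.6 208.5]
[  144    38   120   255 14820] ((203.49996948242188, 164.99998474121094), (253.99996948242188, 118.99998474121094), 90.0)
[252 293  12  18 119] ((257.5, 301.5), (17.0, 11.0), 90.0)
w4 [281.6 205. ]
[  221    35   120   282 15030] ((280.4999694824219, 175.49996948242188), (280.99993896484375, 118.99998474121094), 90.0)
[301  72  13  10  61] ((306.7500305175781, 76.75000762939453), (9.192388534545898, 11.31370735168457), 45.0)
[252 242  20  18  75] ((262.0000305175781, 248.0000457763672), (21.21320343017578, 11.31370735168457), 45.0)
[242 316  17  33 160] ((249.1639404296875, 332.30328369140625), (32.5023307800293, 14.938397407531738), 84.80557250976562)
```

View pics/w4.png

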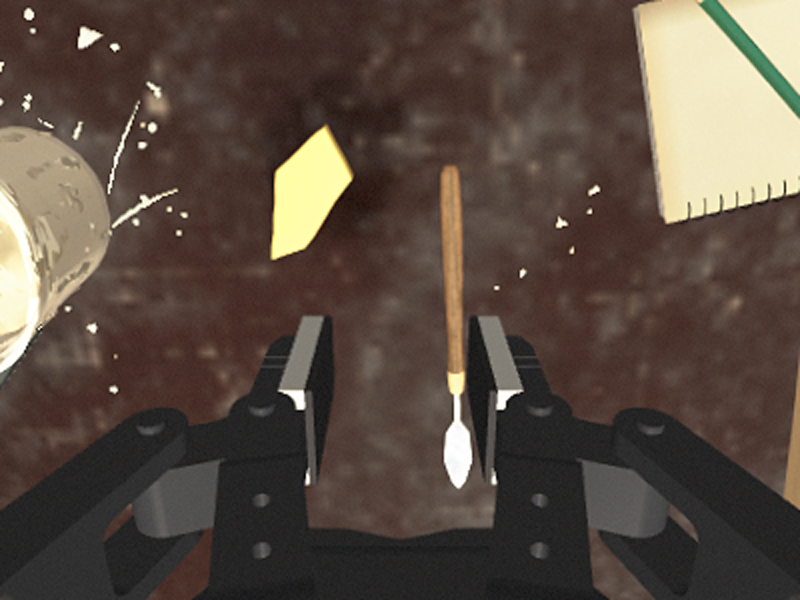

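```bash
python3 - <<'E'
from h import *
a=load('w4');b=load('w3');T=load('top0');S=load('scene0')
ga,gb=[cv2.cvtColor(x['img'],cv2.COLOR_RGB2GRAY) for x in(a,b)]
for k,(u,v) in dict(butt=(281,163),fer=(284,267)).items():
    w=10;t=ga[v-w:v+w+1,u-w:u+w+1];g=proj(b,onz(a,u,v,.01));x0,y0=int(g[0]-30),int(g[1]-16)
    r=cv2.matchTemplate(gb[y0:y0+33,x0:x0+61],t,cv2.TM_CCOEFF_NORMED);_,m,_,(x,y)=cv2.minMaxLoc(r)
    q=r[y];x=x+.5*(q[x-1]-q[x+1])/(q[x-1]-2*q[x]+q[x+1])
    ub,vb=x0+x+w,y0+y+w;print(k,m,ub,vb,tri([(a,u,v),(b,ub,vb)]),onz(a,u,v,.006),onz(b,ub,vb,.006))
B=onz(a,281,163,.006);Tp=onz(a,285.5,323.5,.004);print('tip',Tp,'len',np.linalg.norm(B-Tp))
E
```

```text
butt 0.9752496480941772 200.56569 167 (array([ 0.347171  , -0.16785641,  0.00656448]), [np.float64(0.3), np.float64(0.3)]) [ 0.34699093 -0.1678217   0.006     ] [ 0.34759323 -0.16796938  0.006     ]
fer 0.7427207231521606 205.18556 274 (array([ 0.44613677, -0.16623458,  0.03305055]), [np.float64(1.5), np.float64(1.5)]) [ 0.46059309 -0.16399351  0.006     ] [ 0.46459858 -0.17167325  0.006     ]
tip [ 0.53755745 -0.16118151  0.004     ] len 0.19069265495959578
```

```bash
python3 - <<'E'
from h import *
Rn=rot([0,0,-1],[-.03,1,0])
p,R=rows(np.array([.434,-.165,.215]),Rn)
E
```

```text
L 140 a 2.9 n 4
[{"dx": -18, "dy": 7, "dz": 29, "az": -0.7}, {"dx": -19, "dy": 6, "dz": 29, "ay": 0.1, "az": -0.7}, {"dx": -18, "dy": 7, "dz": 29, "ax": -0.1, "az": -0.7}, {"dx": -19, "dy": 6, "dz": 29, "ay": 0.1, "az": -0.8}]
```

```bash
python3 -m jog '[{"dx":-18,"dy":7,"dz":29,"ax":0,"ay":0,"az":-0.7},{"dx":-19,"dy":6,"dz":29,"ax":0,"ay":0.1,"az":-0.7},{"dx":-18,"dy":7,"dz":29,"ax":-0.1,"ay":0,"az":-0.7},{"dx":-19,"dy":6,"dz":29,"ax":0,"ay":0.1,"az":-0.8},{"dx":0,"dy":0,"dz":0,"ax":0,"ay":0,"az":0},{"dx":0,"dy":0,"dz":0,"ax":0,"ay":0,"az":0},{"dx":0,"dy":0,"dz":0,"ax":0,"ay":0,"az":0}]' && python3 - <<'E'
from h import *
c=grab('wrist');save('w5',c)
p,R=pose();print(p,R.as_matrix()[:,2],p+.155*R.as_matrix()[:,2])
i=c['img'][150:384,106:406,::-1];cv2.imwrite('pics/w5.png',cv2.resize(i,None,fx=2,fy=2))
Rn=rot([0,0,-1],[-.03,1,0]);rows(np.array([.434,-.165,.176]),Rn,n=2)
E
```

```text
time: 4.03
tool_pos: [0.4332, -0.1646, 0.2148]
tcp_rot: [0.049, -3.139, -0.001]
wrist_force: [0.1, -0.9, 0.0]
width: 0.399
grip_force: 0.0
[ 0.4333966  -0.16515895  0.2156563 ] [-4.23520286e-04 -2.62036148e-04 -9.99999876e-01] [ 0.43333095 -0.16519956  0.06065632]
L 40 a 0.0 n 2
[{"dz": 20}, {"dx": -1, "dz": 20}]
```

View pics/w5.png

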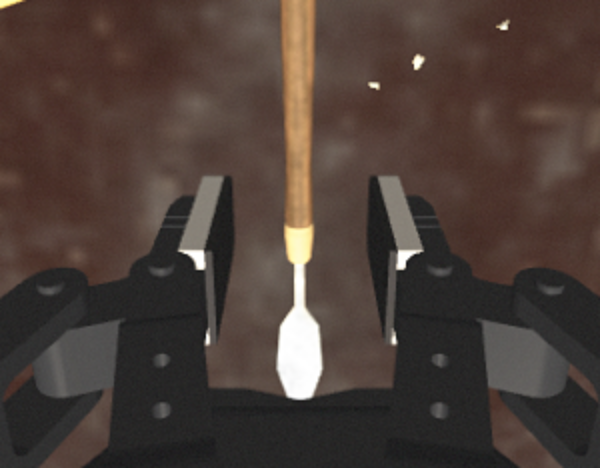

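The spatula is centred between the pads and aligned with them (handle end at about (299,228) in the crop). Now descending and gripping.

```bash
python3 -m jog '[{"dx":-1,"dy":0,"dz":18,"ax":0,"ay":0,"az":0},{"dx":0,"dy":0,"dz":14,"ax":0,"ay":0,"az":0},{"dx":0,"dy":0,"dz":7,"ax":0,"ay":0,"az":0},{"dx":0,"dy":0,"dz":0,"ax":0,"ay":0,"az":0},{"dx":0,"dy":0,"dz":0,"ax":0,"ay":0,"az":0}]' && python3 -m jog '[{"dx":0,"dy":0,"dz":0,"ax":0,"ay":0,"az":0},{"dx":0,"dy":0,"dz":0,"ax":0,"ay":0,"az":0},{"dx":0,"dy":0,"dz":0,"ax":0,"ay":0,"az":0},{"dx":0,"dy":0,"dz":0,"ax":0,"ay":0,"az":0},{"dx":0,"dy":0,"dz":0,"ax":0,"ay":0,"az":0},{"dx":0,"dy":0,"dz":0,"ax":0,"ay":0,"az":0}]' 0 50 && python3 -m jog '[{"dx":0,"dy":0,"dz":-10,"ax":0,"ay":0,"az":0},{"dx":0,"dy":0,"dz":-35,"ax":0,"ay":0,"az":0},{"dx":0,"dy":0,"dz":-40,"ax":0,"ay":0,"az":0},{"dx":0,"dy":0,"dz":-40,"ax":0,"ay":0,"az":0},{"dx":0,"dy":0,"dz":-40,"ax":0,"ay":0,"az":0},{"dx":0,"dy":0,"dz":-15,"ax":0,"ay":0,"az":0},{"dx":0,"dy":0,"dz":0,"ax":0,"ay":0,"az":0}]' && python3 - <<'E'
from h import *
c=grab('wrist');save('w6',c);s=bot.read_state();print(s['width'],s['grip_force'])
R=rot(-en,ey);o=np.array([.4833,.1518,.0733])-.0135*en
# spatula_grip target x=55,z=5.5 ; grasp TCP offset: tip 173
for zz in (60,):
    g=o+F@np.array([.055,0,.0055+zz/1000])
    rows(g+en*(.173-.0055+.0025),R)
E
```

```text
time: 4.5
tool_pos: [0.4339, -0.1658, 0.1763]
tcp_rot: [0.046, -3.14, -0.0]
wrist_force: [0.5, 0.1, -0.0]
width: 0.401
grip_force: 0.0
time: 5.0
tool_pos: [0.4346, -0.1658, 0.1764]
tcp_rot: [0.047, -3.14, 0.0]
wrist_force: [-0.9, -0.3, 6.7]
width: 0.1
grip_force: 49.0
time: 5.58
tool_pos: [0.4362, -0.1663, 0.3617]
tcp_rot: [-0.047, 3.133, -0.006]
wrist_force: [-0.3, -0.2, -1.0]
width: 0.098
grip_force: 49.0
0.09947255549047782 48.99245023727417
L 318 a 27.2 n 9
[{"dx": -1, "dy": 35, "dz": 7, "ax": -0.1, "ay": -3, "az": -0.5}, {"dy": 34, "dz": 7, "ax": -0.2, "ay": -3, "az": -0.5}, {"dx": -1, "dy": 35, "dz": 7, "ax": -0.1, "ay": -2.9, "az": -0.4}, {"dy": 35, "dz": 7, "ax": -0.1, "ay": -3, "az": -0.5}, {"dy": 34, "dz": 7, "ax": -0.2, "ay": -3, "az": -0.5}, {"dx": -1, "dy": 35, "dz": 8, "ax": -0.1, "ay": -3, "az": -0.5}, {"dy": 34, "dz": 7, "ax": -0.1, "ay": -2.9, "az": -0.5}, {"dy": 35, "dz": 8, "ax": -0.1, "ay": -3, "az": -0.4}, {"dy": 35, "dz": 7, "ax": -0.2, "ay": -3, "az": -0.5}]
```

```bash
python3 - <<'E'
from h import *
c=load('w6');M=np.linalg.inv(np.array(c['tool_from_camera']));c2=dict(c,R=M[:3,:3],t=M[:3,3])
for n,X in dict(butt=[.088,0,.170],grip=[0,0,.170],hend=[-.026,0,.170],tip=[-.107,0,.172]).items():print(n,proj(c2,np.array(X)).round(1))
i=c['img'].astype(int)
h=cv2.cvtColor(c['img'],cv2.COLOR_RGB2HSV)
m=(h[...,0]>4)&(h[...,0]<22)&(h[...,1]>85)&(h[...,2]>110)
for v in range(20,300,12):
    w=np.where(m[v,226:290])[0]+226
    if len(w): print(v,w.min(),w.max(),len(w),end=' | ')
g=cv2.cvtColor(c['img'],cv2.COLOR_RGB2GRAY);w=np.argwhere((g[270:384,226:290]>200));print('white',w.min(0)+[270,226],w.max(0)+[270,226],len(w))
E
```

```text
butt [257.2  67.1]
grip [256.9 255.8]
hend [256.8 299.5]
tip [256.6 403.8]
68 250 263 14 | 80 246 267 22 | 92 246 267 22 | 104 245 267 23 | 116 245 268 24 | 128 245 268 24 | 140 245 267 23 | 152 246 267 22 | 164 246 267 22 | 176 246 266 21 | 188 246 266 21 | 200 247 265 19 | 212 247 265 19 | 224 248 264 17 | 236 248 264 17 | 248 249 263 15 | 260 249 263 15 | 272 249 263 15 | 284 248 263 16 | 296 247 264 18 | white [274 232] [348 280] 570
```

```bash
python3 -m jog '[{"dx":-1,"dy":20,"dz":0,"ax":-0.1,"ay":-3,"az":-0.5},{"dx":0,"dy":34,"dz":7,"ax":-0.2,"ay":-3,"az":-0.5},{"dx":-1,"dy":35,"dz":7,"ax":-0.1,"ay":-2.9,"az":-0.4},{"dx":0,"dy":35,"dz":7,"ax":-0.1,"ay":-3,"az":-0.5},{"dx":0,"dy":34,"dz":7,"ax":-0.2,"ay":-3,"az":-0.5},{"dx":-1,"dy":35,"dz":8,"ax":-0.1,"ay":-3,"az":-0.5},{"dx":0,"dy":34,"dz":7,"ax":-0.1,"ay":-2.9,"az":-0.5},{"dx":0,"dy":35,"dz":8,"ax":-0.1,"ay":-3,"az":-0.4},{"dx":0,"dy":35,"dz":7,"ax":-0.2,"ay":-3,"az":-0.5},{"dx":0,"dy":15,"dz":0,"ax":0,"ay":0,"az":0},{"dx":0,"dy":0,"dz":0,"ax":0,"ay":0,"az":0},{"dx":0,"dy":0,"dz":0,"ax":0,"ay":0,"az":0},{"dx":0,"dy":0,"dz":0,"ax":0,"ay":0,"az":0}]' && python3 - <<'E'
from h import *
c=grab('wrist');save('w7',c)
R=rot(-en,ey);o=np.array([.4833,.1518,.0733])-.0135*en
p,R0=pose();print((F.T@(p-en*-0-o)*1000).round(1), 'ang',np.degrees((R0.inv()*R).as_rotvec()).round(2))
rows(o+F@np.array([.055,0,.170+.025]),R)
for n,X in dict(fn=[0,0,0],L=[0,-.009,.012],Rr=[0,.009,.012],uL=[.11,-.012,.012],uR=[.11,.012,.012]).items():print(n,proj(c,o+F@np.array(X)).round(1))
i=c['img'][40:340,106:406,::-1];cv2.imwrite('pics/w7.png',cv2.resize(i,None,fx=2,fy=2,interpolation=cv2.INTER_CUBIC))
E
```

```text
time: 6.72
tool_pos: [0.429, 0.1466, 0.2998]
tcp_rot: [-0.142, 2.675, 0.038]
wrist_force: [-0.5, 0.5, -0.7]
width: 0.097
grip_force: 49.0
[5.460e+01 2.000e-01 2.403e+02] ang [ 0.15 -0.43 -0.15]
L 45 a 0.5 n 2
[{"dz": 23, "ax": 0.1, "ay": -0.2, "az": -0.1}, {"dx": -1, "dz": 22, "ax": 0.1, "ay": -0.2}]
fn [254.6 134.1]
L [240.3 136.2]
Rr [268.9 136.2]
uL [238.5 287.8]
uR [271.2 287.8]
```

View pics/w7.png

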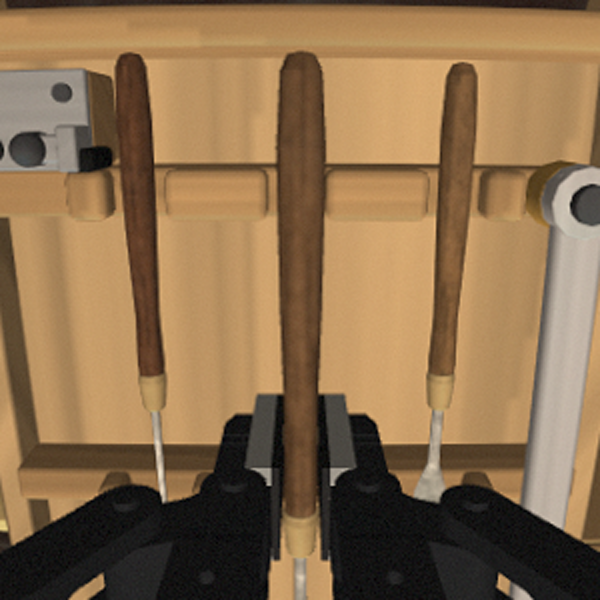

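The notch edges are at crop (268,172) and (326,172), matching the prediction, and the spatula is centred above the notch. Lowering.

```bash
python3 -m jog '[{"dx":0,"dy":0,"dz":20,"ax":0.1,"ay":-0.2,"az":-0.1},{"dx":0,"dy":0,"dz":18,"ax":0,"ay":-0.2,"az":0},{"dx":0,"dy":0,"dz":10,"ax":0,"ay":0,"az":0},{"dx":0,"dy":0,"dz":7,"ax":0,"ay":0,"az":0},{"dx":0,"dy":0,"dz":5,"ax":0,"ay":0,"az":0},{"dx":0,"dy":0,"dz":3,"ax":0,"ay":0,"az":0},{"dx":0,"dy":0,"dz":2,"ax":0,"ay":0,"az":0},{"dx":0,"dy":0,"dz":0,"ax":0,"ay":0,"az":0},{"dx":0,"dy":0,"dz":0,"ax":0,"ay":0,"az":0},{"dx":0,"dy":0,"dz":0,"ax":0,"ay":0,"az":0}]' && python3 - <<'E'
from h import *
o=np.array([.4833,.1518,.0733])-.0135*en
s=bot.read_state();print((F.T@(pose()[0]-o)*1000).round(1),(F.T@s['wrist_force']).round(2))
E
```

```text
time: 7.6
tool_pos: [0.4592, 0.1503, 0.2464]
tcp_rot: [-0.144, 2.663, 0.036]
wrist_force: [-21.0, -3.8, 28.2]
width: 0.1
grip_force: 55.6
[ 57.1   1.1 178.7] [-6.12 -1.5  34.79]
```

```bash
python3 -m jog '[{"dx":0,"dy":0,"dz":-2,"ax":0,"ay":0,"az":0},{"dx":0,"dy":0,"dz":-1,"ax":0,"ay":0,"az":0},{"dx":0,"dy":0,"dz":0,"ax":0,"ay":0,"az":0},{"dx":0,"dy":0,"dz":0,"ax":0,"ay":0,"az":0}]' && python3 - <<'E'
from h import *
o=np.array([.4833,.1518,.0733])-.0135*en
s=bot.read_state();print((F.T@(pose()[0]-o)*1000).round(1),(F.T@s['wrist_force']).round(2))
E
```

```text
time: 7.93
tool_pos: [0.4579, 0.1501, 0.2463]
tcp_rot: [-0.143, 2.664, 0.037]
wrist_force: [-2.2, -0.5, 6.1]
width: 0.1
grip_force: 52.7
[ 55.9   1.1 179.2] [ 0.79 -0.3   6.4 ]
```

Seated with light contact. Release to a narrow opening, retreat square out of the face, and check.

```bash
python3 -m jog '[{"dx":0,"dy":0,"dz":0,"ax":0,"ay":0,"az":0},{"dx":0,"dy":0,"dz":0,"ax":0,"ay":0,"az":0},{"dx":0,"dy":0,"dz":0,"ax":0,"ay":0,"az":0},{"dx":0,"dy":0,"dz":0,"ax":0,"ay":0,"az":0}]' 0.3 50 && python3 -m jog '[{"dx":0,"dy":0,"dz":-15,"ax":0,"ay":0,"az":0},{"dx":0,"dy":0,"dz":-35,"ax":0,"ay":0,"az":0},{"dx":0,"dy":0,"dz":-40,"ax":0,"ay":0,"az":0},{"dx":0,"dy":0,"dz":-30,"ax":0,"ay":0,"az":0},{"dx":0,"dy":0,"dz":0,"ax":0,"ay":0,"az":0},{"dx":0,"dy":0,"dz":0,"ax":0,"ay":0,"az":0},{"dx":0,"dy":0,"dz":0,"ax":0,"ay":0,"az":0}]' && python3 - <<'E'
from h import *
c=grab('wrist');save('w8',c)
o=np.array([.4833,.1518,.0733])-.012*en
print((F.T@(pose()[0]-o)*1000).round(1))
h=cv2.cvtColor(c['img'],cv2.COLOR_RGB2HSV);g=h[...,2]
# handles: dark brown vs light wood; project expected axis rows, list dark runs
for x in(-35,-20,30,50):
    for y in(-50,0,50):
        u,v=proj(c,o+F@np.array([x/1e3,y/1e3,.0055]));u,v=int(u),int(v)
        if not(0<=v<384 and 22<u<490):continue
        r=h[v,u-22:u+23];d=np.where((r[:,2]<150))[0]+u-22
        if len(d):
            q=onpl(c,(d.min()+d.max())/2,v,o+.0055*en,en);print(x,y,len(d),(F.T@(q-o)*1000).round(1))
b,l=[proj(c,o+F@np.array([t,0,.0055])).round(0) for t in(-.043,-.03)];print('butt proj',b,l)
u=int(b[0]);print(h[int(b[1])-14:int(b[1])+25,u,2])
R=rot(-en,ey)
E
```

```text
time: 8.27
tool_pos: [0.4572, 0.1502, 0.2451]
tcp_rot: [-0.143, 2.667, 0.037]
wrist_force: [0.0, 0.0, -0.3]
width: 0.303
grip_force: 0.0
time: 8.85
tool_pos: [0.4028, 0.1441, 0.352]
tcp_rot: [-0.143, 2.666, 0.037]
wrist_force: [0.8, 0.3, 0.1]
width: 0.3
grip_force: 0.0
[ 54.    0.9 296.3]
-35 -50 21 [-35.5 -56.2   5.5]
-35 50 12 [-35.5  50.6   5.5]
-20 -50 26 [-20.8 -57.1   5.5]
-20 0 13 [-20.5  -0.6   5.5]
-20 50 13 [-20.   50.2   5.5]
30 -50 10 [ 29.2 -51.1   5.5]
30 0 11 [29.2  0.2  5.5]
30 50 11 [30.  50.3  5.5]
50 -50 10 [ 49.4 -51.4   5.5]
50 0 9 [49.4  0.2  5.5]
50 50 10 [49.3 50.1  5.5]
butt proj [255.  69.] [255.  86.]
[190 191 191 193 193 196 197 200 198 199 199 200 196 195 189 187 200 207
 207 203 205 207 207 207 202 126  91 101 103 103 104 113 112 113 115 115
 117 115 114]
```

The spatula lies straight in the middle notches, grip at x≈53 mm, y≈0. Next, the position of the knob and of the steel nose beside it.

```bash
python3 - <<'E'
from h import *
o=np.array([.4833,.1518,.0733])-.012*en
a=load('w2');T=load('top0');S=load('scene0');w8=load('w8')
f=lambda X:(F.T@(X-o)*1000).round(1)
for l in([(a,377.5,263.5),(T,152.5,147)],[(a,377.5,263.5),(S,120.75,223)]):
    X,e=tri(l);print('ball',f(X),e)
X,e=tri([(a,404.9,271.6),(S,113.9,221.2)]);print('knob aS',f(X),e)
X,e=tri([(a,404.9,271.6),(T,143.8,149)]);print('knob aT',f(X),e)
h=cv2.cvtColor(w8['img'],cv2.COLOR_RGB2HSV);m=(((h[...,0]<6)|(h[...,0]>174))&(h[...,1]>150)&(h[...,2]>80)).astype('uint8')
N,l,s,ce=cv2.connectedComponentsWithStats(m);print([(s[j],ce[j].round(1)) for j in range(1,N) if s[j,4]>25],proj(w8,o+F@[.17,.085,.043]))
# bar centre line in w2: edge pixels white between bar edges
for v in(150,200,240):
    g=a['img'][v,370:450].min(1); d=np.where(g>165)[0]+370
    if len(d):print('bar',v,d.min(),d.max(),f(onpl(a,(d.min()+d.max())/2,v,o+.023*en,en)))
print(bot.read_state()['q'].round(2) if hasattr(bot.read_state()['q'],'round') else bot.read_state()['q'])
rows(o+F@[.170,.085,.270],rot(-en,ey))
E
```

```text
ball [170.   63.7  28. ] [np.float64(0.2), np.float64(0.2)]
ball [169.   64.4  25.9] [np.float64(1.6), np.float64(1.6)]
knob aS [169.7  86.8  47.5] [np.float64(0.8), np.float64(0.8)]
knob aT [170.7  86.8  47.2] [np.float64(0.2), np.float64(0.2)]
[(array([ 11, 286,  20,  11,  64], dtype=int32), array([ 21.2, 290.9]))] [350.68542208 324.91822752]
bar 150 400 413 [45.  86.3 23. ]
bar 200 397 409 [98.7 87.1 23. ]
bar 240 394 405 [143.7  87.5  23. ]
[ 0.32 -0.33  2.32 -0.15  0.7  -1.26]
L 146 a 0.1 n 4
[{"dx": -29, "dy": 21, "dz": 7}, {"dx": -29, "dy": 21, "dz": 6}, {"dx": -29, "dy": 21, "dz": 7, "ax": 0.1}, {"dx": -29, "dy": 21, "dz": 6, "ay": -0.1}]
```

```bash
python3 -m jog '[{"dx":-20,"dy":14,"dz":4,"ax":0,"ay":0,"az":0},{"dx":-29,"dy":21,"dz":6,"ax":0,"ay":0,"az":0},{"dx":-29,"dy":21,"dz":6,"ax":0.1,"ay":0,"az":0},{"dx":-25,"dy":19,"dz":6,"ax":0,"ay":-0.1,"az":0},{"dx":-13,"dy":11,"dz":4,"ax":0,"ay":0,"az":0},{"dx":0,"dy":0,"dz":0,"ax":0,"ay":0,"az":0},{"dx":0,"dy":0,"dz":0,"ax":0,"ay":0,"az":0},{"dx":0,"dy":0,"dz":0,"ax":0,"ay":0,"az":0}]' 0.45 20 && python3 - <<'E'
from h import *
c=grab('wrist');save('w9',c)
o=np.array([.4833,.1518,.0733])-.012*en
h=cv2.cvtColor(c['img'],cv2.COLOR_RGB2HSV);m=(((h[...,0]<6)|(h[...,0]>174))&(h[...,1]>150)&(h[...,2]>80)).astype('uint8')
N,l,s,ce=cv2.connectedComponentsWithStats(m)
for j in range(1,N):
    if s[j,4]>60:
        x,y,w,hh,A=s[j];print(s[j],ce[j].round(1),(F.T@(onpl(c,x+(w-1)/2,ce[j][1],o+.05*en,en)-o)*1000).round(1))
p,R=pose();print((F.T@(p-o)*1000).round(1),np.degrees((R.inv()*rot(-en,ey)).as_rotvec()).round(2),proj(c,o+F@[.17,.0868,.056]),bot.read_state()['q'])
E
```

```text
time: 9.57
tool_pos: [0.5076, 0.2413, 0.3795]
tcp_rot: [-0.143, 2.669, 0.032]
wrist_force: [0.1, -0.4, -0.1]
width: 0.45
grip_force: 0.0
[245 203  27  36 782] [257.9 220.8] [169.8  87.   50. ]
[169.1  86.3 270.1] [-0.09 -0.06  0.  ] [257.79118393 224.62511532] [ 0.44662895 -0.06079248  2.04258527 -0.23137671  0.7267525  -1.09136212]
```

```bash
python3 -m jog '[{"dx":-1,"dy":0.7,"dz":15,"ax":0,"ay":0,"az":0},{"dx":0,"dy":0,"dz":20,"ax":0,"ay":0,"az":0},{"dx":0,"dy":0,"dz":15,"ax":0,"ay":0,"az":0},{"dx":0,"dy":0,"dz":9,"ax":0,"ay":0,"az":0},{"dx":0,"dy":0,"dz":0,"ax":0,"ay":0,"az":0},{"dx":0,"dy":0,"dz":0,"ax":0,"ay":0,"az":0}]' && python3 -m jog '[{"dx":0,"dy":0,"dz":0,"ax":0,"ay":0,"az":0},{"dx":0,"dy":0,"dz":0,"ax":0,"ay":0,"az":0},{"dx":0,"dy":0,"dz":0,"ax":0,"ay":0,"az":0},{"dx":0,"dy":0,"dz":0,"ax":0,"ay":0,"az":0},{"dx":0,"dy":0,"dz":0,"ax":0,"ay":0,"az":0}]' 0 25 && python3 - <<'E'
from h import *
o=np.array([.4833,.1518,.0733])-.012*en
p,R=pose();print((F.T@(p-o)*1000).round(1),np.degrees((R.inv()*rot(-en,ey)).as_rotvec()).round(2))
E
```

```text
time: 10.12
tool_pos: [0.5354, 0.245, 0.3295]
tcp_rot: [-0.142, 2.666, 0.034]
wrist_force: [0.3, -0.5, -0.6]
width: 0.452
grip_force: 0.0
time: 10.53
tool_pos: [0.536, 0.2458, 0.3314]
tcp_rot: [-0.142, 2.662, 0.035]
wrist_force: [-3.2, -1.0, 4.4]
width: 0.198
grip_force: 25.3
[172.8  87.8 213.6] [ 0.03  0.26 -0.01]
```

The knob is held. Now swinging along the arc, turning with it, 5° per row.

```bash
python3 -m jog '[{"dx":0.2,"dy":-7.4,"dz":0,"ax":0,"ay":0,"az":2.5},{"dx":0.6,"dy":-14.8,"dz":0,"ax":0,"ay":0,"az":5},{"dx":0.6,"dy":-14.8,"dz":0,"ax":0,"ay":0,"az":5},{"dx":0.6,"dy":-14.8,"dz":0,"ax":0,"ay":0,"az":5},{"dx":0.6,"dy":-14.8,"dz":0,"ax":0,"ay":0,"az":5},{"dx":0.6,"dy":-14.8,"dz":0,"ax":0,"ay":0,"az":5},{"dx":0.6,"dy":-14.8,"dz":0,"ax":0,"ay":0,"az":5},{"dx":0.6,"dy":-14.8,"dz":0,"ax":0,"ay":0,"az":5},{"dx":0.2,"dy":-7.4,"dz":0,"ax":0,"ay":0,"az":2.5},{"dx":0,"dy":0,"dz":0,"ax":0,"ay":0,"az":0},{"dx":0,"dy":0,"dz":0,"ax":0,"ay":0,"az":0}]' && cat > chk.py <<'E'
from h import *
o=np.array([.4833,.1518,.0733])-.012*en
s=bot.read_state();p,R=pose(s);q=(F.T@(p-o)*1000);t=np.arctan2(q[0],85-q[1])
print(q.round(1),'theta',t.round(3),'r',np.hypot(q[0],q[1]-85).round(1),'toolrot',np.degrees((rot(-en,ey).inv()*R).as_rotvec()).round(1))
print('F tool',R.inv().apply(s['wrist_force']).round(1),'q',np.round(s['q'],2))
E
python3 chk.py
```

```text
time: 11.45
tool_pos: [0.5136, 0.1321, 0.3141]
tcp_rot: [0.787, 2.571, 0.257]
wrist_force: [-0.2, -3.6, 6.3]
width: 0.192
grip_force: 25.4
[134.3 -22.8 213.8] theta 0.894 r 172.2 toolrot [-0.1 -0.5 40.1]
F tool [-4.2 -1.2 -5.9] q [ 0.22 -0.07  2.18 -0.1   0.55 -0.68]
```

```bash
python3 -m jog '[{"dx":0.4,"dy":-7.4,"dz":0,"ax":0,"ay":0,"az":2.5},{"dx":0.8,"dy":-14.8,"dz":0,"ax":0,"ay":0,"az":5},{"dx":0.8,"dy":-14.8,"dz":0,"ax":0,"ay":0,"az":5},{"dx":0.8,"dy":-14.8,"dz":0,"ax":0,"ay":0,"az":5},{"dx":0.8,"dy":-14.8,"dz":0,"ax":0,"ay":0,"az":5},{"dx":0.8,"dy":-14.8,"dz":0,"ax":0,"ay":0,"az":5},{"dx":0.8,"dy":-14.8,"dz":0,"ax":0,"ay":0,"az":5},{"dx":0.6,"dy":-14.8,"dz":0,"ax":0,"ay":0,"az":5},{"dx":0.2,"dy":-7.4,"dz":0,"ax":0,"ay":0,"az":2.5},{"dx":0,"dy":0,"dz":0,"ax":0,"ay":0,"az":0},{"dx":0,"dy":0,"dz":0,"ax":0,"ay":0,"az":0}]' && python3 chk.py
```

```text
time: 12.37
tool_pos: [0.4319, 0.0635, 0.2692]
tcp_rot: [1.653, 2.194, 0.456]
wrist_force: [4.9, -26.1, 7.3]
width: 0.194
grip_force: 25.6
[ 35.  -82.3 214. ] theta 0.206 r 170.9 toolrot [-0.2 -0.9 80. ]
F tool [-27.    0.6  -5.3] q [ 0.09 -0.21  2.4   0.    0.47 -0.19]
```

```bash
python3 -m jog '[{"dx":-1,"dy":-4,"dz":0,"ax":0,"ay":0,"az":1.3},{"dx":-0.5,"dy":-6,"dz":0,"ax":0,"ay":0,"az":2},{"dx":0.1,"dy":-6,"dz":0,"ax":0,"ay":0,"az":2},{"dx":0.1,"dy":-6,"dz":0,"ax":0,"ay":0,"az":2},{"dx":0.1,"dy":-6,"dz":0,"ax":0,"ay":0,"az":2},{"dx":0.1,"dy":-5,"dz":0,"ax":0,"ay":0,"az":1.7},{"dx":0,"dy":-3,"dz":0,"ax":0,"ay":0,"az":1},{"dx":0,"dy":0,"dz":0,"ax":0,"ay":0,"az":0},{"dx":0,"dy":0,"dz":0,"ax":0,"ay":0,"az":0},{"dx":0,"dy":0,"dz":0,"ax":0,"ay":0,"az":0}]' && python3 chk.py
```

```text
time: 13.2
tool_pos: [0.4051, 0.0573, 0.256]
tcp_rot: [1.885, 2.022, 0.525]
wrist_force: [23.3, -19.0, -3.3]
width: 0.195
grip_force: 25.9
[  4.6 -85.6 214.7] theta 0.027 r 170.6 toolrot [-0.9 -1.4 92. ]
F tool [-20.6  17.8  13.1] q [ 0.08 -0.25  2.46  0.02  0.44 -0.01]
```

```bash
python3 -m jog '[{"dx":-1,"dy":-2,"dz":0,"ax":0,"ay":0,"az":0},{"dx":0,"dy":-2,"dz":0,"ax":0,"ay":0,"az":0},{"dx":0,"dy":0,"dz":0,"ax":0,"ay":0,"az":0},{"dx":0,"dy":0,"dz":0,"ax":0,"ay":0,"az":0},{"dx":0,"dy":0,"dz":0,"ax":0,"ay":0,"az":0}]' && python3 chk.py
```

```text
time: 13.62
tool_pos: [0.3983, 0.0563, 0.2518]
tcp_rot: [1.892, 2.029, 0.516]
wrist_force: [4.9, -17.2, 8.8]
width: 0.195
grip_force: 25.9
[ -3.3 -85.9 214. ] theta -0.02 r 170.9 toolrot [-0.5 -0.9 92.1]
F tool [-17.4   7.4  -6.2] q [ 0.07 -0.26  2.48  0.03  0.44 -0.02]
```

It snapped through (8 mm jump, force dropped). Release, retreat, and check by measurement.

```bash
python3 -m jog '[{"dx":0,"dy":0,"dz":0,"ax":0,"ay":0,"az":0},{"dx":0,"dy":0,"dz":0,"ax":0,"ay":0,"az":0},{"dx":0,"dy":0,"dz":0,"ax":0,"ay":0,"az":0},{"dx":0,"dy":0,"dz":0,"ax":0,"ay":0,"az":0}]' 0.4 && python3 -m jog '[{"dx":0,"dy":0,"dz":-10,"ax":0,"ay":0,"az":0},{"dx":0,"dy":0,"dz":-25,"ax":0,"ay":0,"az":0},{"dx":0,"dy":0,"dz":-25,"ax":0,"ay":0,"az":0},{"dx":0,"dy":0,"dz":-15,"ax":0,"ay":0,"az":0},{"dx":0,"dy":0,"dz":0,"ax":0,"ay":0,"az":0},{"dx":0,"dy":0,"dz":0,"ax":0,"ay":0,"az":0}]' && python3 - <<'E'
from h import *
exec(open('chk.py').read())
for n in('scene','top','wrist'):
    c=grab(n);save(n+'9',c)
    h=cv2.cvtColor(c['img'],cv2.COLOR_RGB2HSV);m=(((h[...,0]<6)|(h[...,0]>174))&(h[...,1]>150)&(h[...,2]>80)).astype('uint8')
    N,l,S_,ce=cv2.connectedComponentsWithStats(m);e=proj(c,o+F@[0,-.085,.047]);print(n,'expect shut',e.round(1),'open .05',proj(c,o+F@[.0085,-.085,.047]).round(1))
    for j in range(1,N):
        if S_[j,4]>25 and np.hypot(*(ce[j]-e))<50:print(S_[j],ce[j].round(1),(F.T@(onpl(c,*ce[j],o+.047*en,en)-o)*1000).round(1))
E
```

```text
time: 13.95
tool_pos: [0.3942, 0.0581, 0.2472]
tcp_rot: [1.9, 2.04, 0.508]
wrist_force: [-0.1, -0.9, 0.8]
width: 0.398
grip_force: 0.1
time: 14.45
tool_pos: [0.3606, 0.0547, 0.3149]
tcp_rot: [1.897, 2.039, 0.511]
wrist_force: [0.3, -0.2, -0.4]
width: 0.393
grip_force: 0.0
[ -8.3 -83.5 287.4] theta -0.049 r 168.7 toolrot [-0.3 -0.2 92. ]
F tool [-0.2  0.1  0.5] q [ 0.07 -0.46  2.47  0.02  0.66 -0.01]
scene expect shut [233.8 228.2] open .05 [230.5 225.7]
[229 221  13  14 118] [234.7 227.5] [ -0.6 -88.2  47. ]
top expect shut [208.2 195.8] open .05 [207.8 193.3]
wrist expect shut [268.1 210.1] open .05 [280.1 209.7]
[257 195  25  34 668] [268.3 211.5] [  0.1 -86.1  47. ]
```

```bash
python3 - <<'E'
from h import *
o=np.array([.4833,.1518,.0733])-.012*en
for n in('wrist9','scene9','top9'):
    c=load(n);V=cv2.cvtColor(c['img'],cv2.COLOR_RGB2HSV)[...,2].astype(np.float32)
    for x in(-25,40,65):
        Y=np.arange(-62,63);uv=np.array([proj(c,o+F@[x/1e3,y/1e3,.0055]) for y in Y],np.float32)
        if uv.min()<0 or uv[:,0].max()>511 or uv[:,1].max()>383: print(n,x,'partly out',end=' ')
        v=cv2.remap(V,uv[:,:1],uv[:,1:],cv2.INTER_LINEAR,borderValue=255).ravel()
        d=Y[v<np.median(v)*.75];print(n,x,[ (int(g[0]),int(g[-1])) for g in np.split(d,np.where(np.diff(d)>2)[0]+1) if len(g)])
E
```

```text
wrist9 -25 partly out wrist9 -25 [(-62, -60), (-56, -46), (-5, 4), (46, 55)]
wrist9 40 partly out wrist9 40 [(-55, -48), (-4, 4), (47, 54)]
wrist9 65 partly out wrist9 65 [(-47, -47), (-3, 4), (46, 47)]
scene9 -25 [(-62, -48), (-9, -1), (44, 48)]
scene9 40 [(-58, -51), (-7, 0), (47, 47)]
scene9 65 [(-6, 1)]
top9 -25 [(-62, -45), (-4, 6), (47, 55)]
top9 40 [(-53, -46), (-3, 5), (47, 53)]
top9 65 [(-3, 5)]
```

All three tools lie in their notches and the bar is shut, with the gripper clear. Handing in.

```bash
python3 -c "
from workcell import bot
print(bot.finish_job())"
```

```text
the job is handed in; nothing more can be done
None
```

I handed the job in at about 14.6 s: the spatula lies in the middle notches blade up, the keeper bar is snapped home (knob measured within about 0.6 mm of its shut position), and the chisel and hook are still in their notches; the judge's verdict was not shown.

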